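# Unlock the instrument chest and hold its spring latch back

## Task

Get the plywood instrument chest ready for me to open: draw the orange-handled pull pin up out of the hasp and leave it hanging in the open notch of the steel bracket on the chest's side. Then take the red key from the key block, push it fully home in the brass lock cylinder on the chest (the tumblers are sticky: wiggle it a little if it jams) and turn it a quarter turn clockwise against the spring. Finish while still holding the key turned, so that the bolt stays drawn back for me to lift the lid; leave the lid shut and everything else where it is.

Things in the scene. Friction and masses are not known exactly. Their poses are not given: they have to be found in the camera images.
- chest: Plywood instrument chest, fixed, 260 x 320 x 80 mm (own x, y, z). Origin: centre of its underside on the table. x points from its front (robot side) to its hinges, y to its left, z up. The front 112 mm of its flat top is a fixed deck carrying the grey lock case (64 x 70 mm, 28 mm tall); the rest is the lid. All else on top but the pin is lower or as low.
- lid (a joint): Hinged lid of the chest, 0 = shut, grows as it opens (rad). It stays shut.
- bore (a point): Mouth of the upright bore (12 mm wide) in the steel hasp plate on the chest's deck, where the pin's collar rests at the start; z axis up. The pin's shank stands 32 mm deep in it.
- notch (a point): Parking point of the notch, on the top face of a level steel plate (5 mm thick, 72 mm above the table) that sticks out 40 mm from the chest's left (+y) side. The notch is an open U, 14 mm wide along the chest's x; its closed end lies 8 mm from this point towards the chest, its open end 18 mm away from it. Nothing below the plate. Axes as the chest's.
- pin_grip (a point): Pull pin, upright: steel shank 10 mm diameter, 32 mm long, tapered foot; on it a collar 22 mm diameter, 4 mm thick; on that an orange round handle 18 mm diameter, 40 mm tall. This point: in the handle on the axis, 26 mm above the collar's underside, 58 mm above the foot; z axis up along the pin. 0.06 to 0.12 kg. Parked: collar lying on the plate, shank hanging in the notch.
- pin_collar (a point): Centre of the underside of the pin's collar, where the shank begins; z axis along the pin, up.
- key_block: Wooden key block, fixed, 56 x 160 x 34 mm. Origin: centre of its underside; three upright slots in a row along its own y axis, 50 mm apart, a key standing in each, 24 mm deep.
- red_key_grip (a point): Red-headed key, upright, blade down: steel blade 4 mm thick (key's x), 12 mm wide (key's y), 34 mm from rounded tip to head; plastic head 10 mm thick, 30 mm wide, 34 mm tall. This point: centre of the head, 51 mm above the tip; z axis up. About 0.035 kg. In block and lock alike the head's underside stands 10 mm above the surface. It fits either way round (half a turn).
- red_key_tip (a point): Tip of the red key's blade, on its axis, 51 mm below the head's centre.
- keyway (a point): Centre of the brass cylinder's upward face (108 mm above the table); z up, out of the lock; turns with the cylinder. The keyway's wide side lies along this point's y (the chest's y at rest). Keyway 5.2 x 14 mm, 24 mm deep to its floor, sloped lead-in 3 mm wide all round. Two sprung sticky tumblers 10 and 17 mm down: 4 to 15 N to pass straight, less with small wiggles. Home: key tip 24 mm down.
- plug (a joint): Turn of the lock cylinder, rad: 0 = at rest (locked), grows clockwise seen from above, stop at 1.57 (quarter turn). A spring turns it back (about 0.09 N m at the quarter turn). The key has about 0.15 rad of play in the keyway, so the cylinder lags the key by that much. The bolt is clear of its keeper from 1.18 rad.
- bolt (a joint): Brass spring bolt of the lock, m: 0 = shot into the keeper on the lid, 0.016 = fully drawn back by the key.
- blue_key: The same key with a blue head, in the same block. Belongs to another chest. Origin at its blade tip.
- black_key: The same key with a black head, in the same block. Belongs to another chest. Origin at its blade tip.
- pen: Blue pen lying on the table, 140 mm long, 10 mm thick, along its own x axis. Bystander.
- mug: White mug, 80 mm wide, 92 mm tall, handle to its own +y. Bystander.
- test_lamp: Globe bulb on a black lamp holder, foot 90 mm wide, 133 mm tall. Bystander.
- tape: Roll of tape lying flat, 100 mm wide, 24 mm tall. Bystander.
- screwdriver: Screwdriver with a yellow handle lying on the table along its own x axis. Bystander.
- pin: The pull pin as a whole; origin at the foot of its shank, z axis up along the pin.
- red_key: The red key as a whole; origin at its blade tip.
Things that resemble listed ones, but are neither listed nor needed, are in the scene too. Of the things that look like the red_key, the smallest one is meant.

How it is judged:
On the way, in this order (a step that is already met when the one before it is completed fails the run):
1. the pull pin hangs in the parking notch, upright on its collar, and has been let go (horizontal distance between pin_collar and notch below 0.008 m and z of pin_collar in the frame of notch between -0.003 and 0.004 m and angle between pin_collar's own z axis and vertical below 0.15 rad and contact force between the fingers and pin below 0.3 N), for 0.2 s.
2. the red key is fully home in the lock, not yet turned (z of red_key_tip in the frame of keyway below -0.021 m and horizontal distance between red_key_tip and keyway below 0.004 m and angle between red_key_tip's own z axis and vertical below 0.15 rad and value of joint plug below 0.5 rad), for 0.1 s.
3. the key, fully home, has turned the cylinder a quarter turn and the bolt is drawn back (z of red_key_tip in the frame of keyway below -0.021 m and horizontal distance between red_key_tip and keyway below 0.004 m and angle between red_key_tip's own z axis and vertical below 0.15 rad and value of joint plug above 1.25 rad and value of joint bolt above 0.0125 m), for 0.2 s.
At the end, for the whole second after the job is handed in: Fingers grip the red key (>2 N), home in the lock (tip >21 mm below the face, <4 mm off axis, tilt <0.15 rad); cylinder turned >1.25 rad, bolt back >12.5 mm. Pin free, hanging in the notch (8 mm sideways, collar +4/-3 mm on the plate, tilt <0.15). Lid <0.05 rad (all of step 1 and all of step 3 and contact force between the fingers and red_key above 2 N and value of joint lid below 0.05 rad); the arm keeps its last pose, push and grip.
It fails at once if the lid is opened (value of joint lid above 0.15 rad).
It fails at once if another key is moved from its place (25 mm) (distance of any of blue_key, black_key from where it was at the start of the episode above 0.025 m).
It fails at once if the pen, mug, test lamp, tape or screwdriver is moved (30 mm) (distance of any of pen, mug, test_lamp, tape, screwdriver from where it was at the start of the episode above 0.03 m).
It also fails if it takes over 61 s, if anything falls off the work surface, if the arm or the gripper's body presses on something with over 40 N, if the wrist force passes 120 N, or if a joint passes its speed limit or range.

## Robot

A 7-joint arm with a two-finger parallel gripper is mounted at the origin on the work surface. World frame = base frame: x ahead of the robot, y to its left, z up, the work surface at z = 0. Lengths are in m, angles in rad, forces in N, time in s.
With the tool pointing down it reaches from about 0.4 to 0.9 m from the base axis. Payload 5.5 kg.
Tool frame: the origin (TCP) lies midway between the tips of the shut fingers; the grasp point (between the pads) lies 19 mm behind it (manip.grip_depth is the distance from the TCP to the grasp point, in m); z points along the fingers, x is the direction in which the jaws open and shut, and the axes are right-handed (so a half turn about z gives the same grasp; the last joint's range is limited). The gripper opens to 92 mm and grips with 3 to 60 N. Pads are 19 mm wide; open, the fingers measure 130 mm over their backs; the gripper's body (75 mm by 190 mm) begins 47 mm behind the grasp point.
Start: joints at [0.263, 0.501, -0.427, 1.55, 0.221, 1.138, -0.21], TCP at [0.65, 0, 0.227] pointing down, gripper open.
Joint ranges: [-2.88, 2.88], [-0.31, 2.03], [-1.54, 1.56], [0.2, 2.42], [-1.41, 4.55], [0.19, 2.02], [-2.57, 2.57]. Speed limits (rad/s): [2.57, 2.57, 3.14, 3.14, 3.14, 3.14, 3.14].

## Interface

Orientations are given as a unit quaternion [x, y, z, w].
In Python, from bench import manip, effector, viewer gives the robot as it stands. Calls block until the motion is done:
- manip.move_pose(position, orientation): joint-space move of the TCP to a pose.
- manip.servo_line(position, ori=None, vel=0.15): straight line of the TCP; ori=None keeps the orientation; vel is the mean speed in m/s.
- manip.movej(angles): joint-space move.
- effector.open_jaws() and effector.close(f_grip=None): open the fingers fully, or close them until they stop; f_grip is the grip in N (None keeps the last).
- manip.sleep(seconds).
- manip.solve_ik(position, orientation): joint angles nearest the present ones, or None.
- viewer.get_image(name): name is "scene" or "side" or "wrist"; returns the picture (384x512x3 uint8, red, green, blue); there is no depth.
- viewer.get_calibration(name): a dict with "vfov" (degrees; the focal length in pixels is half the picture's height over the tangent of half this angle, whatever the lens; pixels are square), "cx", "cy" (the principal point, pixels), "eye" and "attitude" of the camera in the world. Camera axes: x right, y down, z forward; pixel columns grow to the right and rows downward; lengths in m; the calibration is good to about 2 mm. A picture is of the moment at which its call begins: read the wrist's pose just before it. get_calibration takes no time and is no camera call; for the wrist camera it gives the pose at the moment of the call.
A pose or a line that the arm cannot do raises manip.PlanningError and nothing moves.
- manip.hand_in(): hands the job in, once; it reports no verdict.
Readings, each from a call of its own:
- manip.current_clock(): time.
- manip.current_q(): joint angles.
- manip.current_joint_velocities(): joint speeds.
- manip.current_tau(): joint torques, N m.
- manip.current_tool_pos(): TCP position.
- manip.current_tcp_rot(): TCP orientation.
- manip.current_force(): force on the tool from outside, world axes, zero at the start.
- manip.current_wrist_torque(): the same for the moment, N m.
- manip.current_finger_gap(): finger opening in m.
Only numpy, scipy, OpenCV 4.12 (cv2) and the standard library are available. Lean on these libraries where they do the work, as an engineer would, in place of code of your own. Each camera call takes 0.05 s, during which the arm holds its last target.

## Working session

There is one attempt and no reset: what is moved stays moved. The work goes in short steps, each a Python script; the robot and the scene stay as the last script left them, time stands still between calls to the robot, and variables do not carry over. Pictures are saved under pics/ and viewed, and the job is handed in when it is done.

```bash
ls; mkdir -p pics
python3 - <<'E'
from bench import manip, effector, viewer
import cv2
print(manip.current_clock())
for n in ["scene","side","wrist"]:
    c=viewer.get_calibration(n); print(n,c)
    im=viewer.get_image(n); cv2.imwrite(f"pics/{n}0.png",im[:,:,::-1])
print(manip.current_clock(), manip.current_tool_pos(), manip.current_tcp_rot(), manip.grip_depth)
E
```

```text
pics
0.0
scene {'vfov': 49.75417868048685, 'cx': 250.63243233215758, 'cy': 201.69945027317036, 'eye': array([1.13153786, 0.99953015, 0.9730494 ]), 'attitude': array([ 0.23005879,  0.86385157, -0.43551635, -0.10563579])}
side {'vfov': 50.852524328765895, 'cx': 252.22847827427572, 'cy': 191.53510073363358, 'eye': array([-0.17349106,  0.98305831,  0.86678629]), 'attitude': array([-0.26587875,  0.83247787, -0.46241257,  0.14987898])}
wrist {'vfov': 67.59009274337865, 'cx': 256.04136433167474, 'cy': 191.6716460365861, 'eye': array([0.65004674, 0.08512874, 0.3820199 ]), 'attitude': array([ 9.87702075e-01,  1.99737988e-04, -4.90214924e-04,  1.56346829e-01])}
0.15 [ 6.49459920e-01 -7.38207703e-06  2.25910391e-01] [ 9.99999710e-01  2.77656820e-05 -7.60276247e-04 -4.01948992e-05] 0.0188
```

View pics/scene0.png

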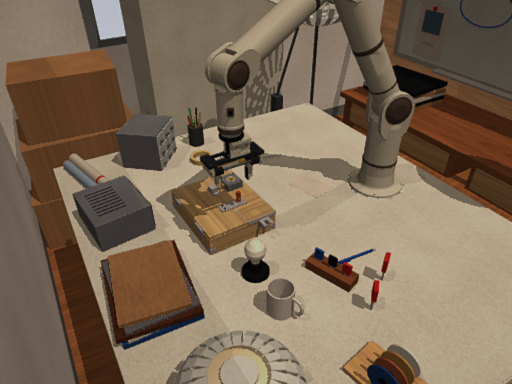

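View pics/side0.png

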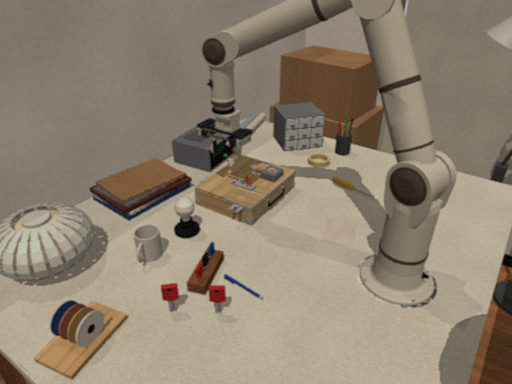

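View pics/wrist0.png

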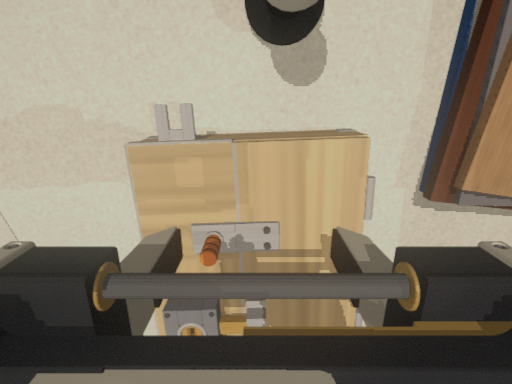

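Run:
```python
import cv2,numpy as np
s=cv2.imread("pics/scene0.png"); d=cv2.imread("pics/side0.png")
def crop(im,x0,y0,x1,y1,f,n): cv2.imwrite(n,cv2.resize(im[y0:y1,x0:x1],None,fx=f,fy=f,interpolation=cv2.INTER_CUBIC))
crop(s,300,235,400,310,8,"pics/c1.png")
crop(d,150,230,250,320,6,"pics/c2.png")
crop(s,165,150,285,255,5,"pics/c3.png")
crop(d,185,130,305,225,6,"pics/c4.png")
```

```text
(no output)
```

View pics/c1.png

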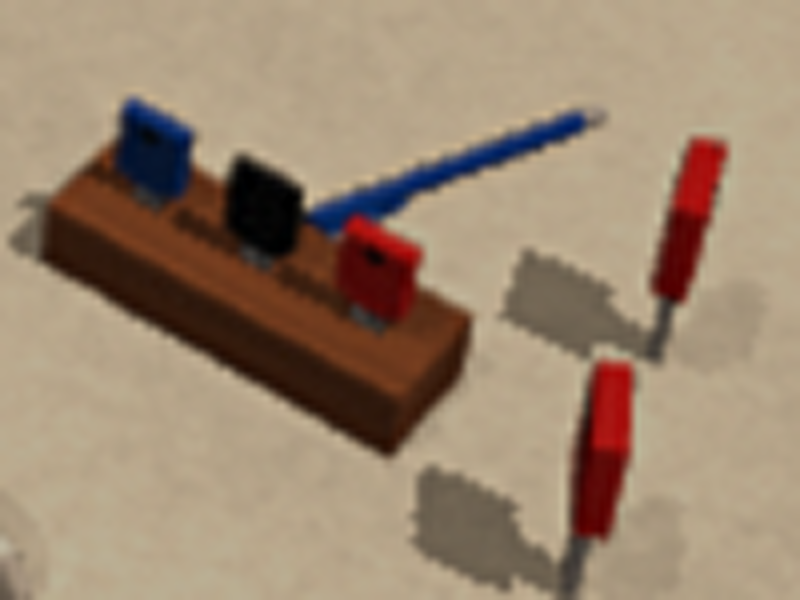

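View pics/c2.png

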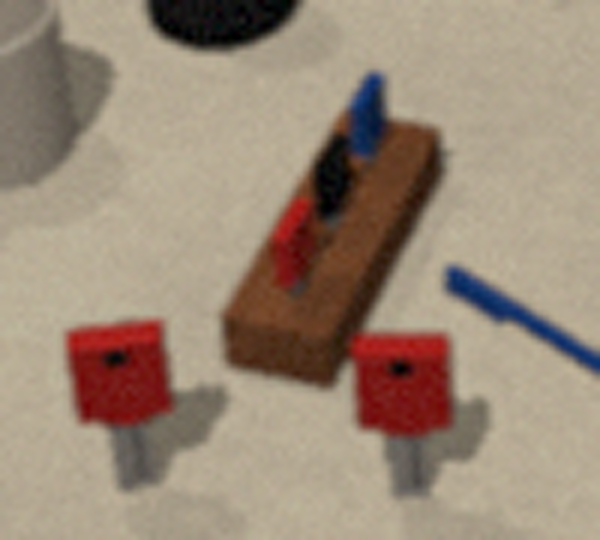

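View pics/c3.png

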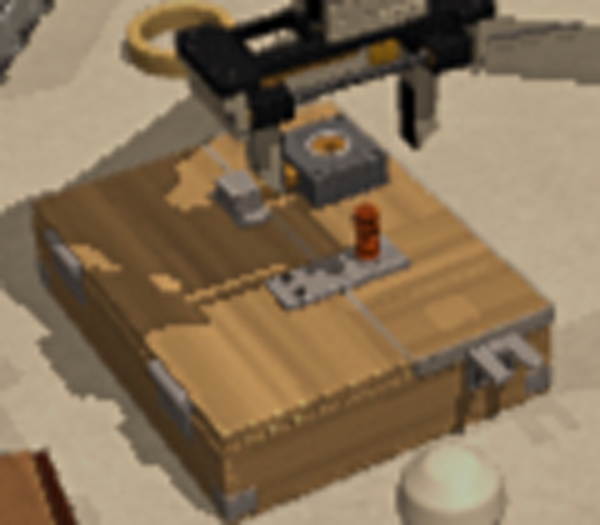

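View pics/c4.png

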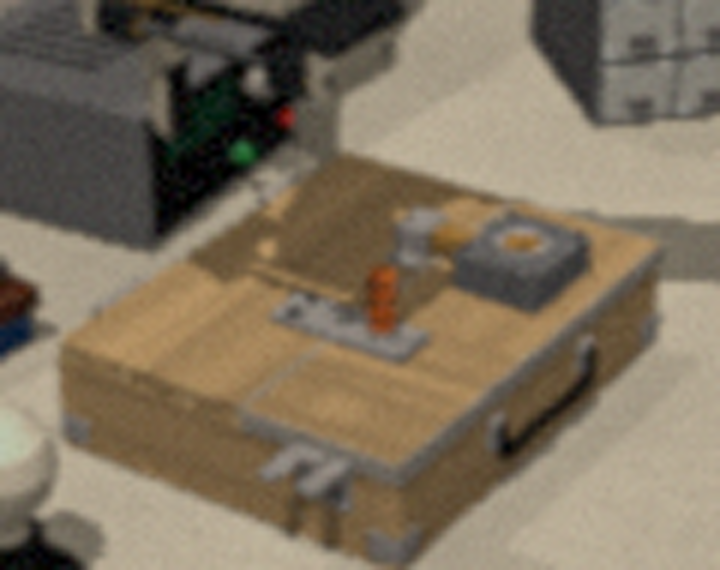

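```bash
cat > h.py <<'E'
import numpy as np, cv2
from scipy.spatial.transform import Rotation as R
from bench import manip, effector, viewer
def cam(c):
    f=192/np.tan(np.radians(c['vfov'])/2)
    return f,np.array([c['cx'],c['cy']]),np.array(c['eye']),R.from_quat(c['attitude']).as_matrix()
def onz(c,uv,z):
    f,p,e,M=cam(c); uv=np.asarray(uv,float)
    d=M@np.array([(uv[0]-p[0])/f,(uv[1]-p[1])/f,1]); return e+d*(z-e[2])/d[2]
def proj(c,P):
    f,p,e,M=cam(c); q=(np.asarray(P)-e)@M; return q[...,:2]/q[...,2:]*f+p
def tri(obs):
    A=np.zeros((3,3));b=np.zeros(3)
    for c,uv in obs:
        f,p,e,M=cam(c); d=M@np.array([(uv[0]-p[0])/f,(uv[1]-p[1])/f,1]); d/=np.linalg.norm(d)
        Q=np.eye(3)-np.outer(d,d); A+=Q;b+=Q@e
    P=np.linalg.solve(A,b); 
    return P,[np.round(proj(c,P)-uv,1) for c,uv in obs]
def snap(n,name):
    c=viewer.get_calibration(n); im=viewer.get_image(n); cv2.imwrite(f"pics/{name}.png",im[:,:,::-1]); return c
def crop(src,x0,y0,x1,y1,f,n):
    im=cv2.imread(f"pics/{src}.png"); cv2.imwrite(f"pics/{n}.png",cv2.resize(im[y0:y1,x0:x1],None,fx=f,fy=f,interpolation=cv2.INTER_CUBIC))
def down(yaw):  # jaws (tool x) at yaw from world x, tool z down
    return (R.from_euler('z',yaw)*R.from_quat([1,0,0,0])).as_quat()
def st():
    print('t',round(manip.current_clock(),2),'tcp',np.round(manip.current_tool_pos(),4),'q',np.round(manip.current_q(),3),'F',np.round(manip.current_force(),2),'gap',round(manip.current_finger_gap(),4))
E
python3 - <<'E'
from h import *
s=viewer.get_calibration('scene'); d=viewer.get_calibration('side')
P=lambda n,a,b: print(n,*[np.round(v,4) if i==0 else v for i,v in enumerate(tri([(s,a),(d,b)]))])
P('pin top',(165+368/5,150+208/5),(185+382/6,130+268/6))
P('keyway',(165+330/5,150+145/5),(185+520/6,130+242/6))
P('red head ctr',(300+380/8,235+268/8),(150+294/6,230+245/6))
P('blue head ctr',(300+155/8,235+148/8),(150+368/6,230+115/6))
P('black head',(300+264/8,235+207/8),(150+333/6,230+180/6))
P('lamp top',(256,238),(184,197))
P('decoyA top',(300+710/8,235+142/8),(150+402/6,230+338/6))
P('decoyB top',(300+615/8,235+365/8),(150+115/6,230+326/6))
print('mug',onz(s,(281,300),.05),onz(d,(147,244),.05),'lamp',onz(s,(255,270),0.0),onz(d,(187,229),0.))
print('block corners .034', [np.round(onz(s,(300+a/8,235+b/8),.034),3) for a,b in((50,210),(395,397),(470,318),(108,150))])
print('chest top corners', [np.round(onz(s,(165+a/5,150+b/5),.08),3) for a,b in((225,440),(553,312),(35,205))])
w=dict(vfov=67.59009274337865,cx=256.04136433167474,cy=191.6716460365861,eye=[0.65004674,0.08512874,0.3820199],attitude=[ 9.87702075e-01,1.99737988e-04,-4.90214924e-04,1.56346829e-01])
print('wrist corners',[np.round(onz(w,p,.08),4) for p in((131,144),(366,136),(235,140))],'notch arms',[np.round(onz(w,p,.072),4) for p in((162,104),(187,103),(169,131),(182,130))],'keyway',onz(w,(192,335),.108))
E
```

```text
pin top [ 0.5981 -0.0688  0.1292] [array([-0.1, -0.4]), array([-0.1,  0.3])]
keyway [ 0.5703 -0.1836  0.106 ] [array([-0., -0.]), array([-0.,  0.])]
red head ctr [0.4594 0.3665 0.0581] [array([-0., -0.]), array([-0.,  0.])]
blue head ctr [0.4933 0.2719 0.0581] [array([0. , 0.1]), array([ 0. , -0.1])]
black head [0.4761 0.3187 0.0569] [array([0.1, 0.2]), array([ 0.1, -0.2])]
lamp top [0.6753 0.1905 0.1413] [array([0.2, 0.5]), array([ 0.2, -0.5])]
decoyA top [0.3473 0.4139 0.1042] [array([0.5, 1. ]), array([ 0.7, -1.1])]
decoyB top [0.4548 0.4798 0.1038] [array([0.7, 1.4]), array([ 0.9, -1.4])]
mug [0.69407702 0.36175051 0.05      ] [0.68318622 0.36388714 0.05      ] lamp [6.76472630e-01 1.82160143e-01 1.11022302e-16] [0.68327647 0.18683983 0.        ]
block corners .034 [array([0.533, 0.26 , 0.034]), array([0.48 , 0.404, 0.034]), array([0.429, 0.387, 0.034]), array([0.493, 0.244, 0.034])]
chest top corners [array([0.769, 0.053, 0.08 ]), array([0.516, 0.048, 0.08 ]), array([ 0.781, -0.26 ,  0.08 ])]
wrist corners [array([0.5184, 0.0396, 0.08  ]), array([0.7642, 0.0481, 0.08  ]), array([0.6277, 0.0439, 0.08  ])] notch arms [array([0.5525, 0.0797, 0.072 ]), array([0.5784, 0.0807, 0.072 ]), array([0.5572, 0.0523, 0.072 ]), array([0.5711, 0.0533, 0.072 ])] keyway [ 0.57303109 -0.18461008  0.108     ]
```

```bash
python3 - <<'E'
from h import *
import json
manip.move_pose([0.575,-0.07,0.29],[1,0,0,0]); st()
c=snap('wrist','w1'); json.dump({k:np.array(v).tolist() for k,v in c.items()},open('w1.json','w'))
E
python3 -c "
from h import *
crop('w1',120,30,320,230,3,'w1a')"
```

```text
t 0.7 tcp [ 0.5749 -0.0706  0.2906] q [ 0.43   0.316 -0.444  1.66   0.144  1.197 -0.048] F [0.55 0.96 0.23] gap 0.0921
```

View pics/w1.png

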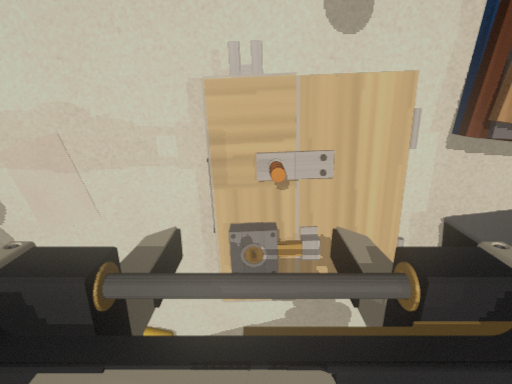

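```bash
python3 -c "
from h import *
crop('w1',200,30,330,130,6,'w1a'); crop('w1',240,140,345,200,7,'w1b'); crop('w1',215,210,335,285,6,'w1c')"
```

```text
(no output)
```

View pics/w1a.png

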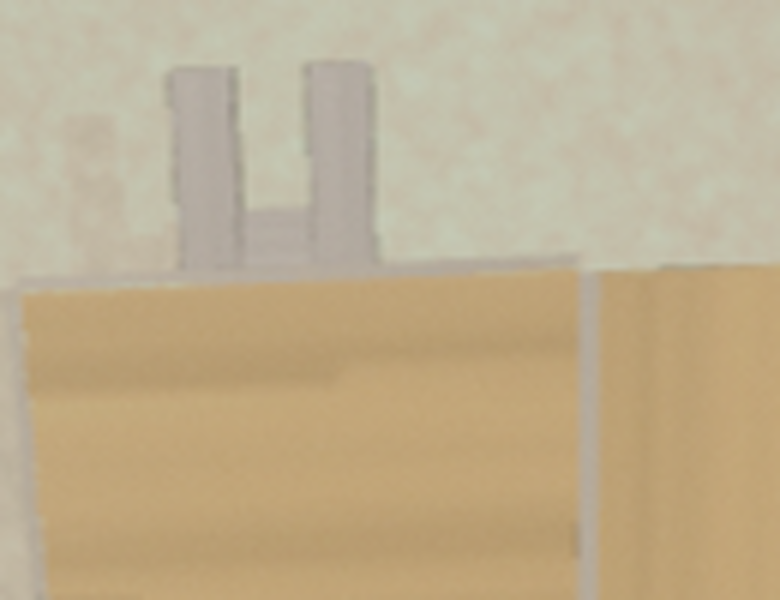

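View pics/w1b.png

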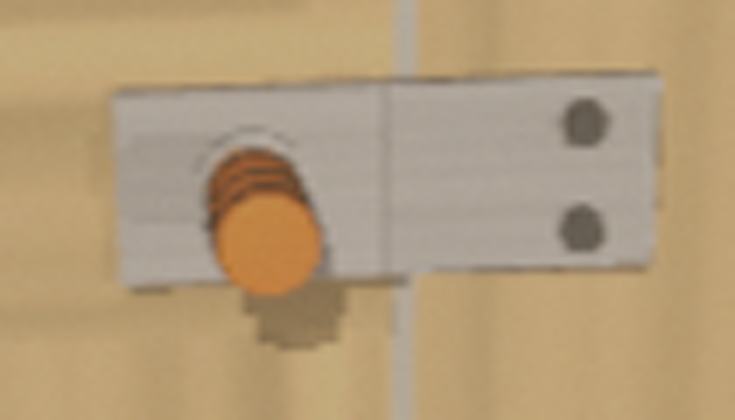

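View pics/w1c.png

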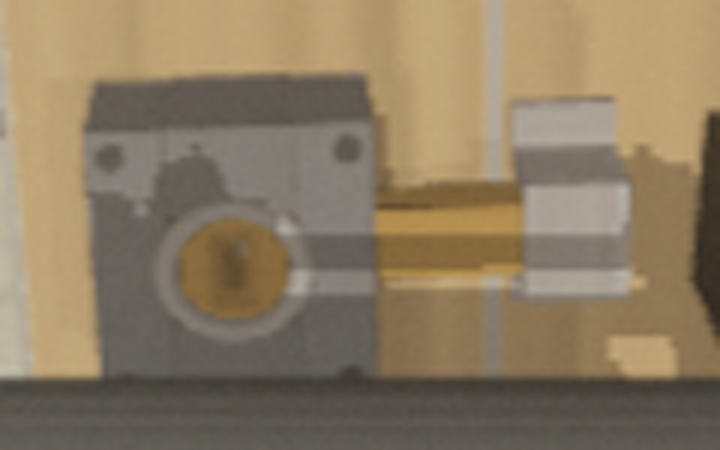

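Run:
```python
from h import *
import json
c=json.load(open('w1.json'))
A=lambda x,y:(200+x/6,30+y/6)
B=lambda x,y:(240+x/7,140+y/7)
C=lambda x,y:(215+x/6,210+y/6)
f=lambda n,uv,z: print(n,np.round(onz(c,uv,z),4))
f('pin top',B(269,245),.129)
f('collar arc top',B(255,130),.089)
for n,p in dict(L1=(237,70),L2=(241,265),R1=(307,65),R2=(311,262),Lo=(170,72),Ro=(372,65),Lmid=(240,180),Rmid=(310,180),closed=(278,208),edgeL=(22,290),edgeR=(580,265)).items(): f(n,A(*p),.08 if 'edge' in n else .072)
f('keyway',C(235,271),.108); f('seatTL',C(85,131),.108); f('TR',C(373,121),.108)
f('hinge? chest edge far',(414,72),.08); f('front edge',(206,80),.08); f('front edge2',(213,200),.08)
f('plateTL',B(115,95),.085);f('plateTR',B(660,75),.085)
```

```text
pin top [ 0.6014 -0.0687  0.129 ]
collar arc top [ 0.6016 -0.0577  0.089 ]
L1 [0.5566 0.078  0.072 ]
L2 [0.5568 0.0426 0.072 ]
R1 [0.5703 0.0789 0.072 ]
R2 [0.5709 0.0432 0.072 ]
Lo [0.5435 0.0777 0.072 ]
Ro [0.583  0.0789 0.072 ]
Lmid [0.5569 0.0583 0.072 ]
Rmid [0.5708 0.0583 0.072 ]
closed [0.5644 0.0532 0.072 ]
edgeL [0.5136 0.0375 0.08  ]
edgeR [0.6242 0.042  0.08  ]
keyway [ 0.5732 -0.1849  0.108 ]
seatTL [ 0.5407 -0.1504  0.108 ]
TR [ 0.6032 -0.1481  0.108 ]
hinge? chest edge far [0.7632 0.0442 0.08  ]
front edge [0.5163 0.0356 0.08  ]
front edge2 [ 0.5174 -0.1164  0.08  ]
plateTL [ 0.5764 -0.052   0.085 ]
plateTR [ 0.6751 -0.0485  0.085 ]
```

Run:
```python
from h import *
o=down(0.035)
manip.move_pose([0.6012,-0.0688,0.165],o)
manip.servo_line([0.6012,-0.0688,0.094],o,vel=0.08); st()
effector.close(25); manip.sleep(0.2); st()
p=manip.current_tool_pos()
manip.servo_line([p[0],p[1],0.148],o,vel=0.06); st()
snap('wrist','w2'); snap('side','s2')
crop('s2',200,110,300,190,6,'s2c')
```

```text
t 2.36 tcp [ 0.6017 -0.0687  0.0944] q [ 0.364  0.575 -0.391  1.77   0.28   0.851 -0.121] F [-0.3  -0.34 -0.52] gap 0.0918
t 3.7 tcp [ 0.6011 -0.0688  0.094 ] q [ 0.364  0.576 -0.391  1.77   0.28   0.85  -0.121] F [-0.71 -0.27  0.28] gap 0.0175
t 4.75 tcp [ 0.6007 -0.0688  0.1476] q [ 0.383  0.507 -0.414  1.738  0.243  0.948 -0.092] F [ 0.33 -0.56 -1.42] gap 0.0172
```

View pics/s2c.png

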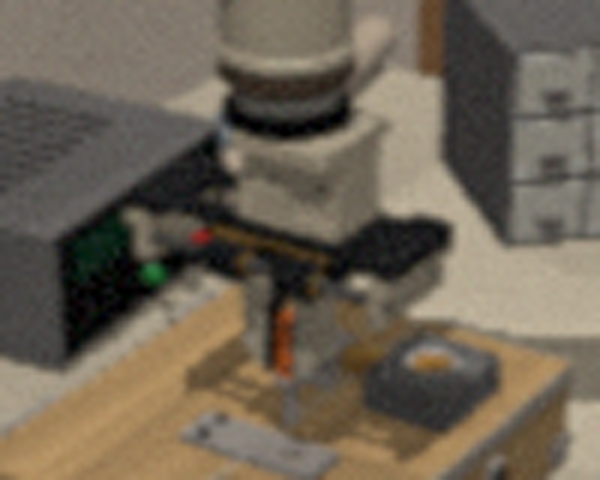

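View pics/w2.png

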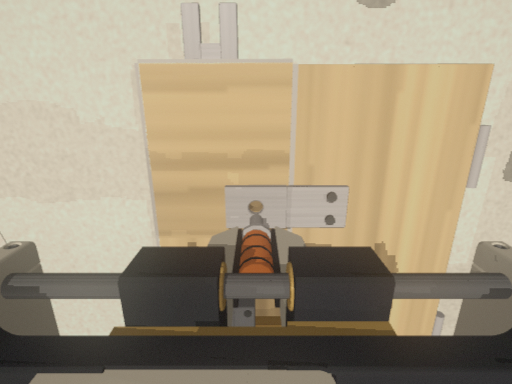

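Run:
```python
from h import *
o=down(0.035)
manip.servo_line([0.5637,0.061,0.140],o,vel=0.15); st()
snap('wrist','w3'); snap('scene','s3'); snap('side','d3')
crop('s3',200,140,300,250,5,'s3c'); crop('w3',200,180,330,280,6,'w3c'); crop('d3',185,120,285,220,5,'d3c')
```

```text
t 5.9 tcp [0.5641 0.0597 0.14  ] q [ 0.2    0.461 -0.448  1.838  0.25   0.898 -0.33 ] F [ 0.37 -0.33 -2.02] gap 0.0175
```

View pics/s3c.png

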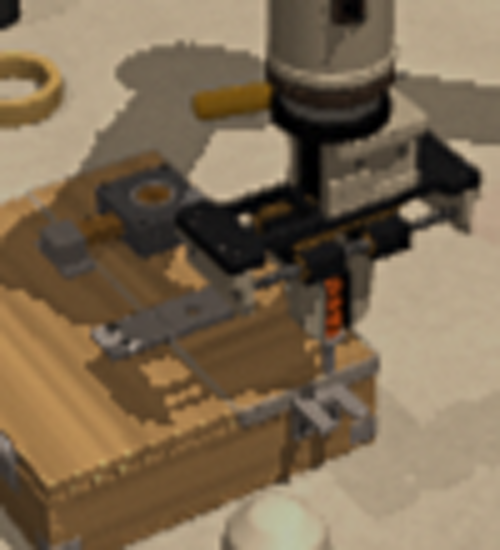

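View pics/w3c.png

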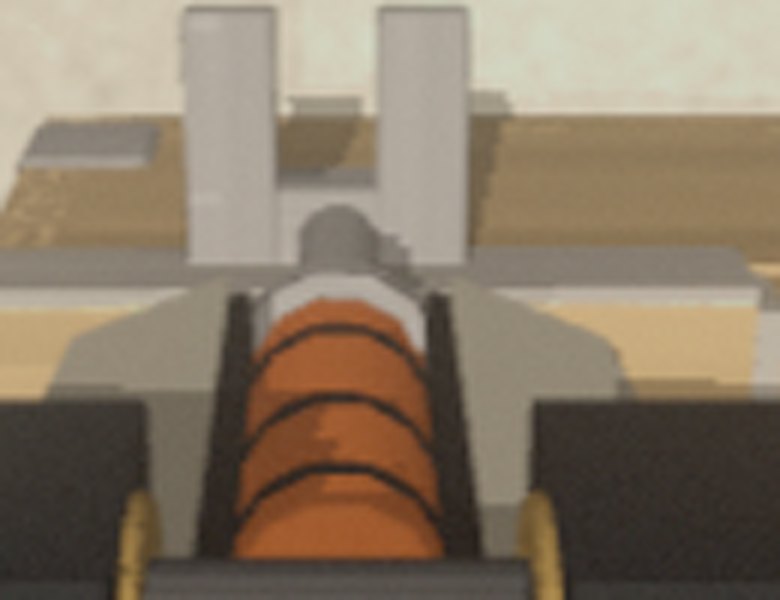

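View pics/d3c.png

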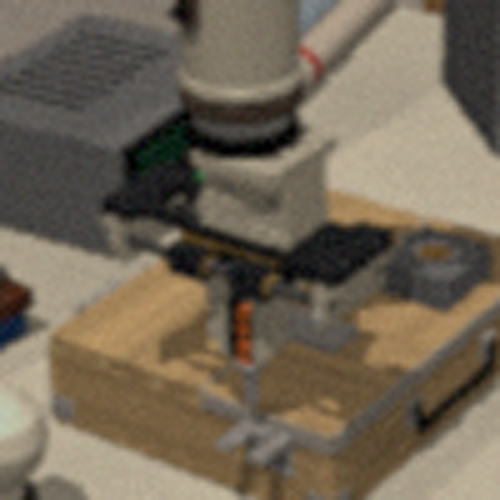

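Run:
```python
from h import *
o=down(0.035)
x,y=0.5625,0.0617
manip.servo_line([x,y,0.120],o,vel=0.1); st()
for z in (0.110,0.100,0.092,0.086,0.083):
    manip.servo_line([x,y,z],o,vel=0.05); st()
    if manip.current_force()[2]>6: break
snap('wrist','w4'); crop('w4',200,160,330,280,5,'w4c')
```

```text
t 6.4 tcp [0.5619 0.0613 0.1193] q [ 0.19   0.487 -0.44   1.855  0.266  0.859 -0.345] F [-0.23  0.51 -0.46] gap 0.0172
t 6.75 tcp [0.5623 0.0617 0.1097] q [ 0.185  0.5   -0.434  1.861  0.275  0.84  -0.352] F [ 0.25  0.06 -1.18] gap 0.0171
t 7.1 tcp [0.5621 0.0616 0.0995] q [ 0.18   0.515 -0.429  1.867  0.283  0.821 -0.359] F [ 0.8  -0.21 -0.6 ] gap 0.0173
t 7.41 tcp [0.5621 0.0617 0.0915] q [ 0.176  0.526 -0.424  1.871  0.29   0.806 -0.365] F [-0.34  0.02 -0.04] gap 0.0177
t 7.67 tcp [0.5621 0.0616 0.0856] q [ 0.173  0.535 -0.42   1.874  0.295  0.795 -0.369] F [-0.03 -0.45 -0.97] gap 0.0171
t 7.92 tcp [0.5623 0.0617 0.0828] q [ 0.172  0.539 -0.419  1.875  0.298  0.79  -0.371] F [ 0.05  0.35 -0.68] gap 0.0175
```

View pics/w4c.png

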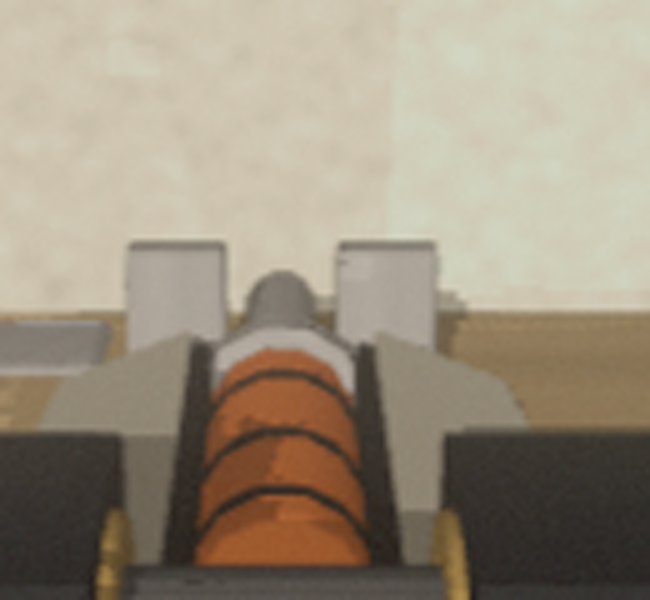

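The pin's shank is centred between the bracket arms (crop ≈ (283,300) between the arms at 225 and 338). I'll lower it until the collar touches, then release.

```bash
python3 - <<'E'
from h import *
o=down(0.035)
x,y=0.5625,0.0617
for z in (0.082,0.081,0.080,0.079,0.078):
    manip.servo_line([x,y,z],o,vel=0.03); manip.sleep(0.05); F=manip.current_force(); st()
    if F[2]>3: break
effector.open_jaws(); manip.sleep(0.2); st()
manip.servo_line([x,y,0.16],o,vel=0.12)
manip.sleep(0.2); c=snap('wrist','w5'); snap('scene','s5'); snap('side','d5'); st()
crop('w5',190,150,330,280,5,'w5c'); crop('s5',220,170,300,250,5,'s5c'); crop('d5',185,140,285,240,5,'d5c')
E
python3 -c "
import cv2,numpy as np
a=[cv2.resize(cv2.imread(f'pics/{n}.png'),(390,400)) for n in('s5c','d5c')]
cv2.imwrite('pics/m5.png',np.hstack(a))"
```

```text
t 8.28 tcp [0.5625 0.0617 0.082 ] q [ 0.171  0.54  -0.418  1.875  0.299  0.788 -0.372] F [ 0.25  0.62 -1.32] gap 0.0174
t 8.57 tcp [0.5625 0.0617 0.081 ] q [ 0.171  0.542 -0.417  1.876  0.3    0.786 -0.373] F [-0.7  -0.4  -1.58] gap 0.0175
t 8.88 tcp [0.5625 0.0617 0.08  ] q [ 0.17   0.543 -0.417  1.876  0.301  0.784 -0.373] F [-0.52 -0.2  -0.88] gap 0.0175
t 9.18 tcp [0.5625 0.0617 0.0799] q [ 0.169  0.543 -0.417  1.876  0.301  0.784 -0.374] F [-2.33  0.18  6.39] gap 0.0175
t 10.62 tcp [0.5625 0.0617 0.079 ] q [ 0.169  0.545 -0.416  1.876  0.302  0.782 -0.374] F [-0.21  0.69  0.75] gap 0.0916
t 11.8 tcp [0.5622 0.0617 0.1594] q [ 0.207  0.434 -0.459  1.827  0.233  0.935 -0.32 ] F [-0.16  1.07  0.31] gap 0.0918
```

View pics/w5c.png

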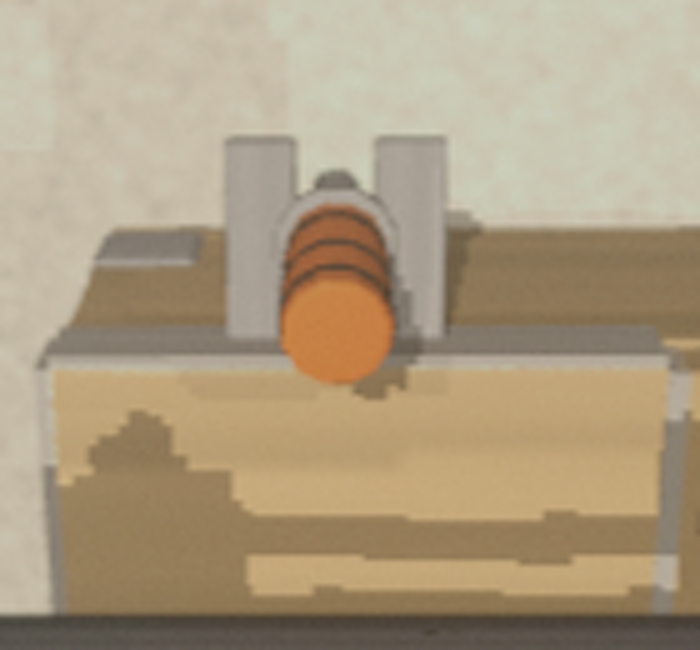

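View pics/m5.png

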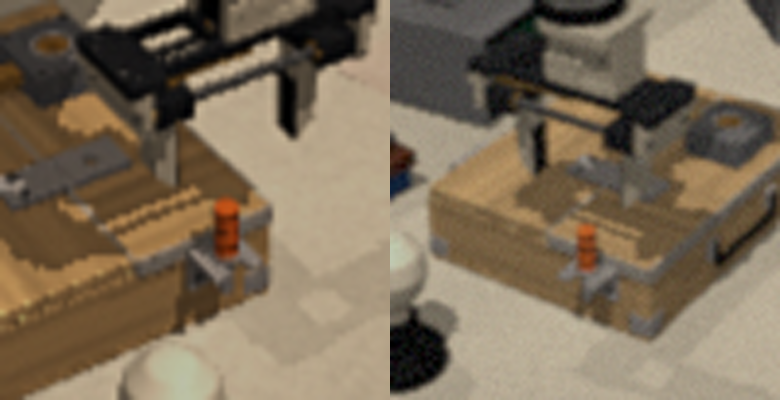

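Run:
```python
from h import *
import json
c=viewer.get_calibration('wrist'); print('pin top',np.round(onz(c,(190+338/5,150+330/5),.116),4))
manip.move_pose([0.575,-0.24,0.27],down(0.035)); manip.sleep(.15); st()
c=snap('wrist','w6'); json.dump({k:np.array(v).tolist() for k,v in c.items()},open('w6.json','w'))
for y in (0.035,-.5,-1,-1.69,-1.8,0.035+np.pi,0.035+np.pi-1.72):
    for p in ([0.573,-0.1848,0.16],):
        q=manip.solve_ik(p,down(y)); print(round(y,2),None if q is None else np.round(q,2))
crop('w6',190,120,320,260,4,'w6c')
```

```text
pin top [0.5639 0.0628 0.116 ]
t 13.18 tcp [ 0.5754 -0.2376  0.2695] q [ 0.663  0.413 -0.422  1.575  0.177  1.192  0.246] F [0.33 0.36 0.23] gap 0.0915
0.04 [ 0.58  0.49 -0.42  1.74  0.23  0.97  0.11]
-0.5 [ 0.51  0.47 -0.32  1.74  0.18  0.96 -0.38]
-1 [ 0.44  0.46 -0.23  1.74  0.12  0.95 -0.84]
-1.69 [ 0.34  0.46 -0.1   1.75  0.05  0.94 -1.47]
-1.8 [ 0.33  0.45 -0.08  1.75  0.04  0.94 -1.57]
3.18 [-0.58  0.92  1.35  1.78 -0.95  1.28 -2.08]
1.46 [ 0.77  0.54 -0.68  1.73  0.39  1.01  1.41]
```

View pics/w6.png

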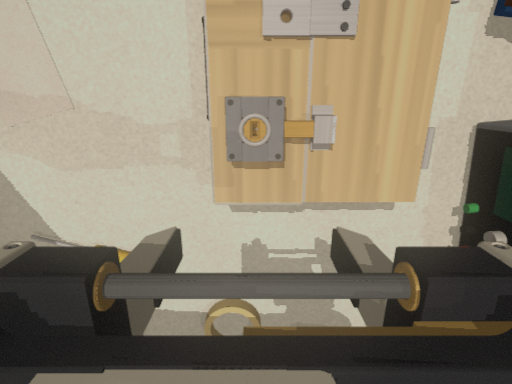

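View pics/w6c.png

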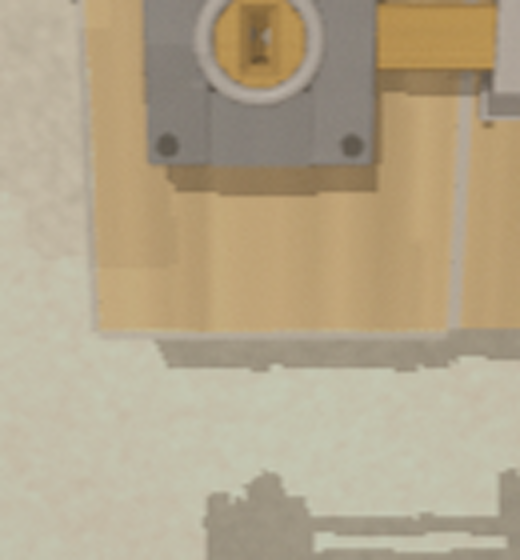

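Run:
```python
from h import *
import json
crop('w6',220,90,290,170,7,'w6d')
manip.move_pose([0.459,0.3665,0.25],down(0.346)); manip.sleep(.15); st()
c=snap('wrist','w7'); json.dump({k:np.array(v).tolist() for k,v in c.items()},open('w7.json','w'))
```

```text
t 15.58 tcp [0.4598 0.3656 0.2499] q [-0.002  0.504 -0.972  1.676  0.443  1.2   -0.736] F [ 0.05 -0.02 -0.71] gap 0.0919
```

View pics/w6d.png

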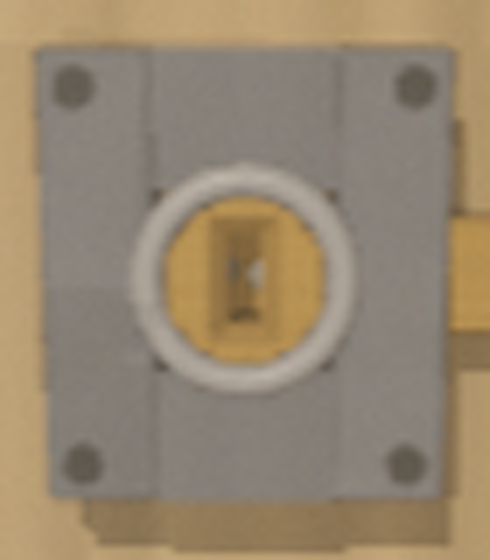

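View pics/w7.png

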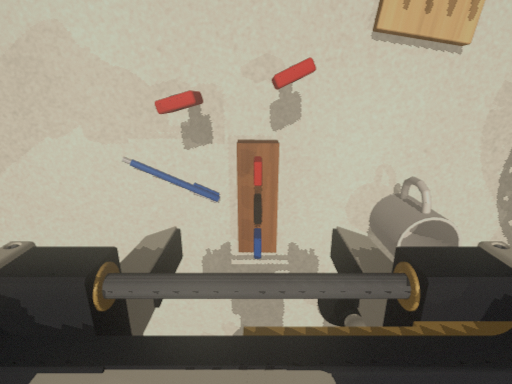

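Run:
```python
from h import *
crop('w7',150,50,330,220,4,'w7a'); crop('w7',230,135,285,215,7,'w7b')
```

```text
(no output)
```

View pics/w7a.png

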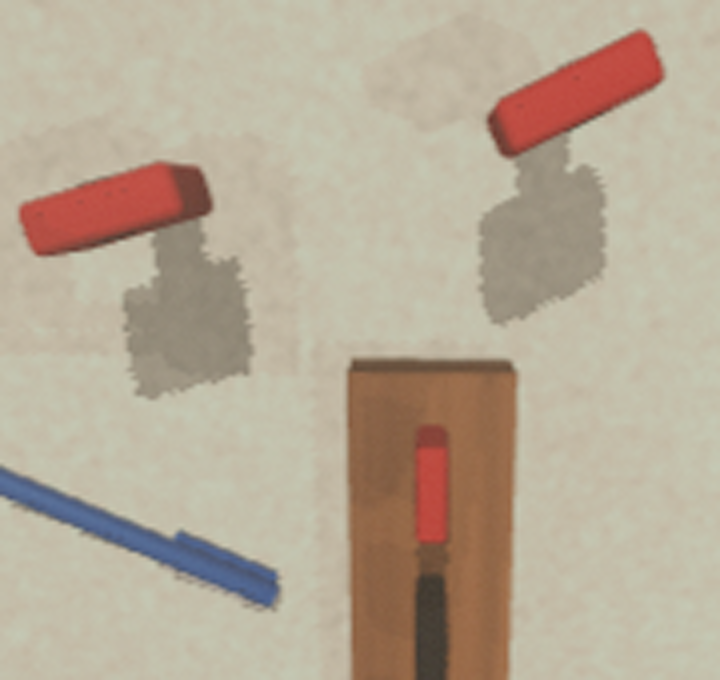

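View pics/w7b.png

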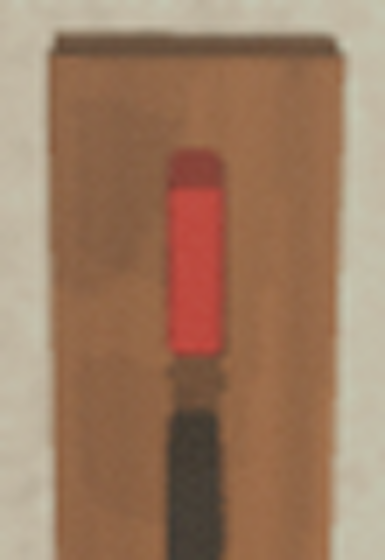

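Run:
```python
from h import *
import json
c7=json.load(open('w7.json')); c6=json.load(open('w6.json'))
g=lambda x,y:(230+x/7,135+y/7); k=lambda x,y:(220+x/7,90+y/7)
P=onz(c7,g(196,270),.078); a=onz(c7,g(195,186),.078); b=onz(c7,g(196,354),.078)
print(P,a-b,np.linalg.norm(a-b),'width',np.linalg.norm(onz(c7,g(168,270),.078)-onz(c7,g(224,270),.078)),'yaw',np.arctan2(*(a-b)[1::-1])-np.pi/2)
K=onz(c6,k(244.5,277.5),.108); print('keyway',K)
TL,TR,BL,BR=[onz(c6,k(*p),.108) for p in((37,48),(455,48),(50,497),(445,497))]
print('case',(TL+TR+BL+BR)/4,np.arctan2(*(TR-TL)[1::-1]),np.arctan2(*(BR-BL)[1::-1]),np.linalg.norm(TR-TL),np.linalg.norm(TL-BL))
print('block end corners', *[np.round(onz(c7,g(*p),.034),4) for p in((50,55),(343,55))])
```

```text
[0.46261882 0.36738369 0.078     ] [-0.01005617  0.0273649   0.        ] 0.029154152397954013 width 0.009428841266888907 yaw 0.35216528488479115
keyway [ 0.57270509 -0.18455911  0.108     ]
case [ 0.57307377 -0.18494012  0.108     ] 0.03856654302245789 0.038546118668609394 0.06281708872642591 0.06854832956465325
block end corners [0.4275 0.3862 0.034 ] [0.4784 0.4045 0.034 ]
```

Run:
```python
from h import *
o=down(0.352); x,y=0.4617,0.3670
manip.move_pose([x,y,0.12],o)
manip.servo_line([x,y,0.0435],o,vel=0.1); st()
effector.close(10); st(); effector.close(45); manip.sleep(0.15); st()
p=manip.current_tool_pos()
manip.servo_line([p[0],p[1],0.10],o,vel=0.06); manip.sleep(.1); st()
manip.servo_line([p[0],p[1],0.21],o,vel=0.15)
snap('wrist','w8'); snap('scene','s8'); crop('w8',195,180,320,280,6,'w8c'); crop('s8',290,190,410,310,5,'s8c')
```

```text
t 17.13 tcp [0.4618 0.3676 0.0438] q [-0.139  0.748 -0.787  1.819  0.683  0.868 -0.904] F [0.17 0.6  0.51] gap 0.0916
t 18.37 tcp [0.4617 0.367  0.0435] q [-0.139  0.748 -0.786  1.819  0.683  0.868 -0.904] F [ 0.33  0.47 -1.36] gap 0.0102
t 18.73 tcp [0.4617 0.367  0.0435] q [-0.139  0.748 -0.786  1.819  0.683  0.868 -0.904] F [ 0.59 -0.13 -0.66] gap 0.0101
t 19.93 tcp [0.4614 0.3668 0.0995] q [-0.096  0.676 -0.847  1.796  0.612  0.955 -0.852] F [ 0.36  0.74 -0.42] gap 0.01
```

View pics/w8c.png

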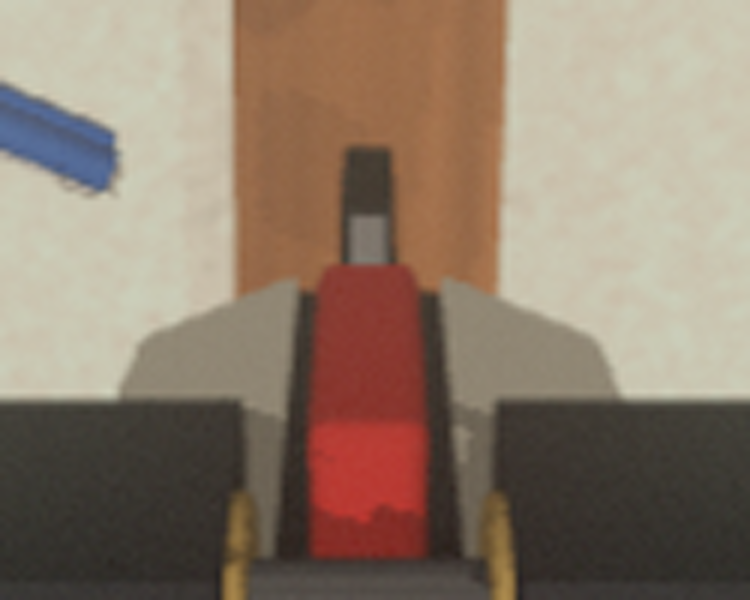

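View pics/s8c.png

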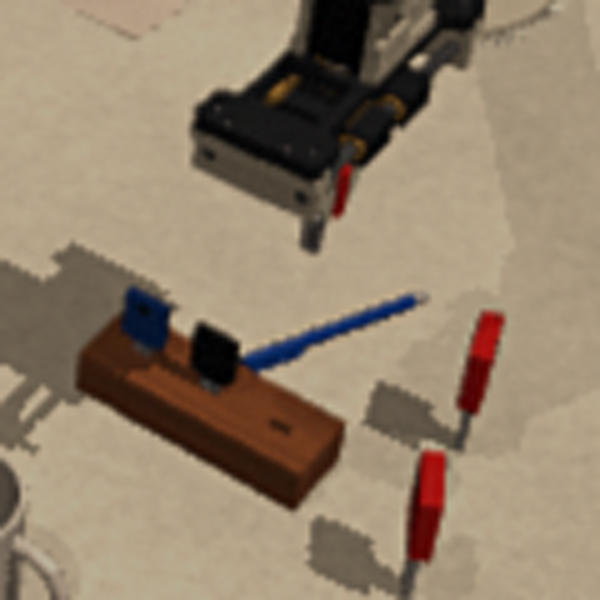

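Run:
```python
from h import *
o=down(0.037); x,y=0.5722,-0.1847
manip.move_pose([x,y,0.21],o)
manip.servo_line([x,y,0.160],o,vel=0.1); manip.sleep(.2); st()
snap('wrist','w9'); crop('w9',195,180,320,280,6,'w9c'); snap('scene','s9'); snap('side','d9'); crop('s9',190,110,280,200,8,'s9c'); crop('d9',230,110,310,180,8,'d9c')
```

```text
t 23.78 tcp [ 0.5728 -0.1848  0.1608] q [ 0.859  0.584 -0.807  1.729  0.482  1.037 -0.08 ] F [-0.38 -0.17  0.05] gap 0.0098
```

View pics/w9c.png

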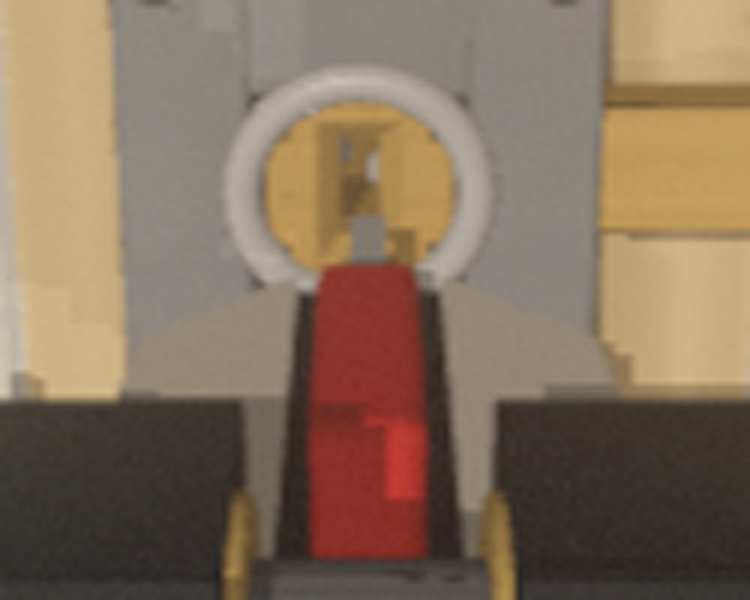

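View pics/d9c.png

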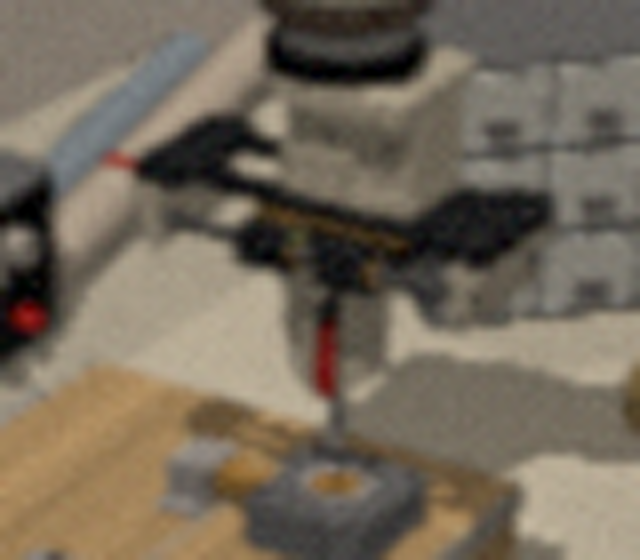

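Run:
```python
from h import *
o=down(0.037); x,y=0.5714,-0.1847
for z in (0.146,0.142,0.139,0.136,0.134,0.132):
    manip.servo_line([x,y,z],o,vel=0.05); manip.sleep(.05); st()
    if manip.current_force()[2]>12: break
snap('wrist','w10'); crop('w10',195,180,320,280,6,'w10c')
for yw in (-1.2,-1.73): print(np.round(manip.solve_ik([x,y,.1175],down(yw)),2))
```

```text
t 24.42 tcp [ 0.5713 -0.1846  0.1457] q [ 0.852  0.601 -0.796  1.742  0.496  1.013 -0.091] F [ 0.77 -0.33  0.78] gap 0.0096
t 24.72 tcp [ 0.5713 -0.1847  0.1419] q [ 0.85   0.605 -0.793  1.745  0.5    1.006 -0.094] F [-0.29  1.01  0.73] gap 0.0096
t 25.02 tcp [ 0.5713 -0.1847  0.1389] q [ 0.848  0.609 -0.791  1.747  0.504  1.001 -0.097] F [-0.68  0.07 -0.69] gap 0.01
t 25.32 tcp [ 0.5713 -0.1847  0.1359] q [ 0.846  0.612 -0.788  1.749  0.507  0.996 -0.099] F [ 0.39  0.03 -0.38] gap 0.01
t 25.62 tcp [ 0.5714 -0.1847  0.1339] q [ 0.845  0.615 -0.787  1.75   0.509  0.993 -0.101] F [ 0.63 -0.3  -0.86] gap 0.01
t 25.92 tcp [ 0.5713 -0.1847  0.1319] q [ 0.844  0.617 -0.785  1.752  0.511  0.99  -0.102] F [-0.65  0.19 -0.27] gap 0.0101
[ 0.64  0.55 -0.49  1.77  0.32  0.9  -1.19]
[ 0.55  0.53 -0.37  1.77  0.24  0.88 -1.66]
```

View pics/w10c.png

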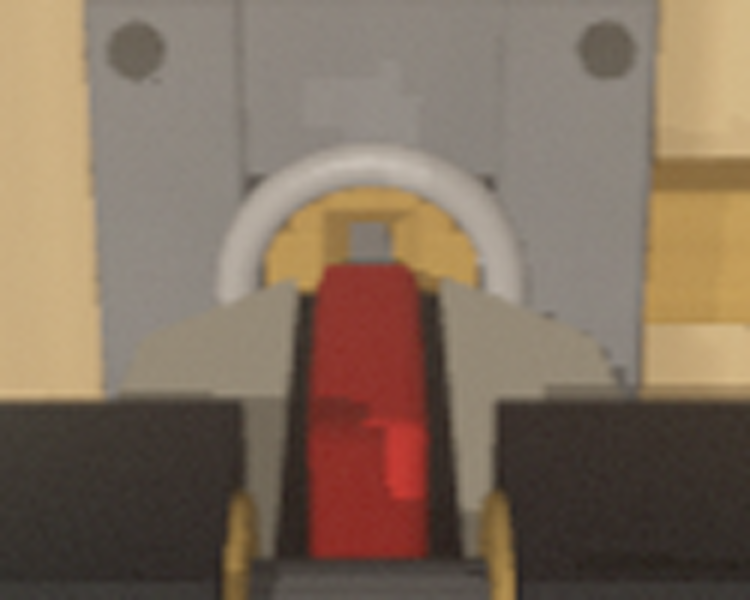

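Run:
```python
from h import *
x,y=0.5714,-0.1847
z=0.132
for i in range(26):
    manip.servo_line([x,y,z-.001],down(0.037+(0.05 if i%2 else -0.05)),vel=0.02)
    z-=.001
    F=manip.current_force(); p=manip.current_tool_pos()
    print(round(manip.current_clock(),2),'cmd',round(z,4),'z',round(p[2],4),np.round(F,1))
    if F[2]>22 or (F[2]>10 and z<0.1175): break
    if z<.1165: break
manip.servo_line([x,y,z],down(0.037),vel=0.02); manip.sleep(.15); st()
snap('wrist','w11'); crop('w11',195,180,320,280,6,'w11c'); snap('side','d11'); crop('d11',230,110,310,180,8,'d11c')
```

```text
26.22 cmd 0.131 z 0.1311 [ 0.1 -0.1  0.1]
26.47 cmd 0.13 z 0.1301 [-1.8 -0.4  2.9]
26.72 cmd 0.129 z 0.129 [-1.6 -0.6  0.7]
26.97 cmd 0.128 z 0.1278 [-1.3 -0.7  0.2]
27.22 cmd 0.127 z 0.1269 [-0.7  0.6  0.3]
27.47 cmd 0.126 z 0.1258 [-2.  -0.5 -0.6]
27.72 cmd 0.125 z 0.1249 [-0.7 -0.5 -1.7]
27.97 cmd 0.124 z 0.1239 [-0.5 -1.1 -1. ]
28.22 cmd 0.123 z 0.1231 [ 0.3  0.7 -0.3]
28.47 cmd 0.122 z 0.122 [ 0.6 -0.7 -1.9]
28.72 cmd 0.121 z 0.121 [ 2.1 -0.3 -2.7]
28.97 cmd 0.12 z 0.1199 [ 3.1 -1.8 -2.1]
29.22 cmd 0.119 z 0.1191 [ 3.2 -1.  -2. ]
29.47 cmd 0.118 z 0.1182 [ 1.9 -1.2  0.4]
29.72 cmd 0.117 z 0.1174 [ 2.  -0.4  0.6]
29.97 cmd 0.116 z 0.1171 [ 0.8 -1.7  5.8]
t 30.37 tcp [ 0.5719 -0.1847  0.1171] q [ 0.834  0.635 -0.773  1.761  0.529  0.965 -0.113] F [0.31 0.07 7.42] gap 0.0096
```

View pics/w11c.png

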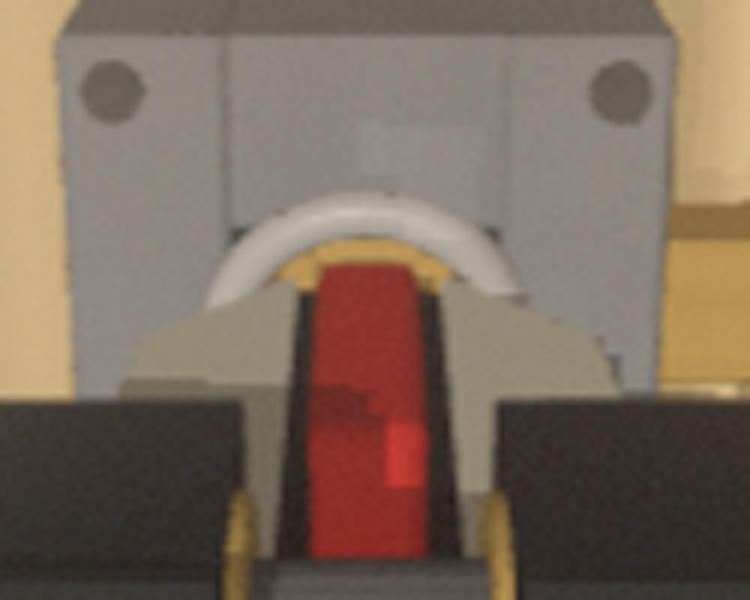

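View pics/d11c.png

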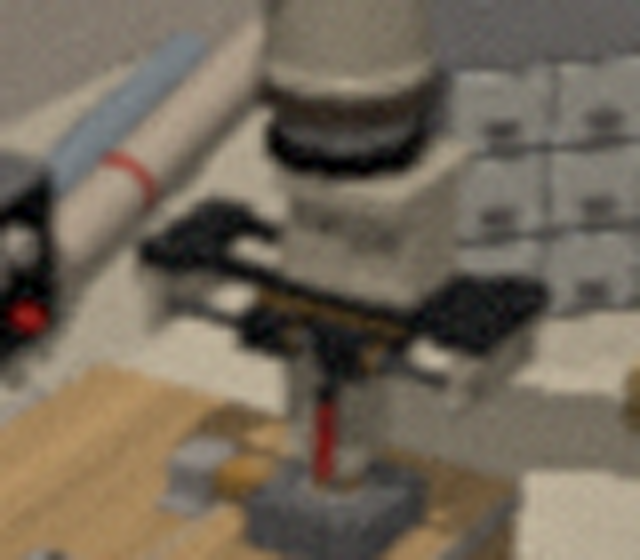

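Run:
```python
from h import *
x,y,z=0.5716,-0.1847,0.1166
yaw=0.037
manip.sleep(.1); print(np.round(manip.current_wrist_torque(),3))
while yaw>0.037-1.70:
    yaw-=0.1
    manip.servo_line([x,y,z],down(yaw),vel=0.02)
    p=manip.current_tool_pos(); T=manip.current_wrist_torque()
    a=R.from_quat(manip.current_tcp_rot()).as_matrix()[:,0]
    print(round(manip.current_clock(),2),'yaw',round(yaw,3),round(float(np.arctan2(a[1],a[0])),3),np.round(p,4),np.round(manip.current_force(),1),np.round(T,3))
    if abs(T[2])>0.5: break
st(); snap('wrist','w12'); snap('scene','s12'); crop('s12',190,110,290,200,7,'s12c')
```

```text
[-0.013  0.033 -0.025]
30.82 yaw -0.063 -0.059 [ 0.5719 -0.1846  0.1172] [ 0.7 -0.3  4.8] [-0.074 -0.219 -0.015]
31.07 yaw -0.163 -0.158 [ 0.572  -0.1847  0.1172] [ 0.9 -0.6  6.2] [-0.051 -0.212 -0.015]
31.32 yaw -0.263 -0.257 [ 0.5721 -0.1847  0.1172] [ 1.3 -0.   5.6] [-0.064 -0.238  0.034]
31.57 yaw -0.363 -0.356 [ 0.5722 -0.1847  0.1171] [ 1.4 -0.7  7. ] [-0.078 -0.301  0.02 ]
31.82 yaw -0.463 -0.456 [ 0.5722 -0.1847  0.1171] [ 1.9 -0.7  6.4] [-0.142 -0.373  0.037]
32.07 yaw -0.563 -0.555 [ 0.5724 -0.1848  0.1172] [ 2.1 -0.2  4.8] [-0.179 -0.477  0.069]
32.32 yaw -0.663 -0.654 [ 0.5724 -0.1849  0.1171] [ 2.6 -0.7  5.5] [-0.195 -0.515  0.056]
32.57 yaw -0.763 -0.754 [ 0.5725 -0.185   0.1172] [ 3.8 -1.4  6.2] [-0.287 -0.636  0.054]
32.82 yaw -0.863 -0.853 [ 0.5726 -0.1851  0.1172] [ 3.  -0.6  6. ] [-0.268 -0.744  0.027]
33.07 yaw -0.963 -0.953 [ 0.5727 -0.1852  0.1171] [ 3.8 -1.2  5.2] [-0.424 -0.864  0.128]
33.32 yaw -1.063 -1.053 [ 0.5727 -0.1852  0.1172] [ 4.1 -2.6  5.5] [-0.475 -0.958  0.065]
33.57 yaw -1.163 -1.153 [ 0.5728 -0.1854  0.1172] [ 4.3 -1.7  5.1] [-0.492 -1.036  0.06 ]
33.82 yaw -1.263 -1.253 [ 0.5728 -0.1855  0.1171] [ 3.4 -1.9  4.5] [-0.604 -1.052  0.036]
34.07 yaw -1.363 -1.353 [ 0.5728 -0.1856  0.1172] [ 3.5 -3.1  4.4] [-0.609 -1.016  0.121]
34.32 yaw -1.463 -1.453 [ 0.5728 -0.1857  0.1172] [ 4.  -3.4  4.8] [-0.661 -1.078  0.095]
34.57 yaw -1.563 -1.553 [ 0.5728 -0.1858  0.1171] [ 4.6 -3.1  5.2] [-0.713 -1.042  0.113]
34.82 yaw -1.663 -1.653 [ 0.5728 -0.186   0.1171] [ 5.6 -3.8  5.5] [-0.777 -1.055  0.107]
t 34.82 tcp [ 0.5728 -0.186   0.1171] q [ 0.56   0.536 -0.384  1.769  0.252  0.882 -1.589] F [ 5.56 -3.81  5.53] gap 0.0099
```

View pics/w12.png

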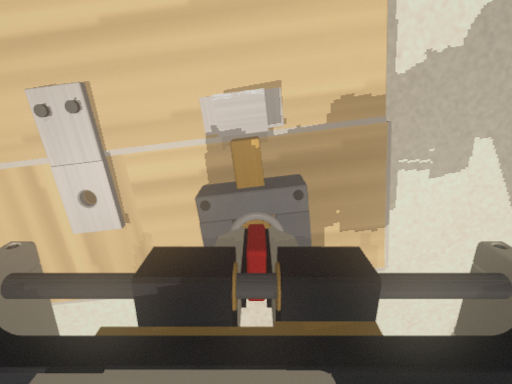

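View pics/s12c.png

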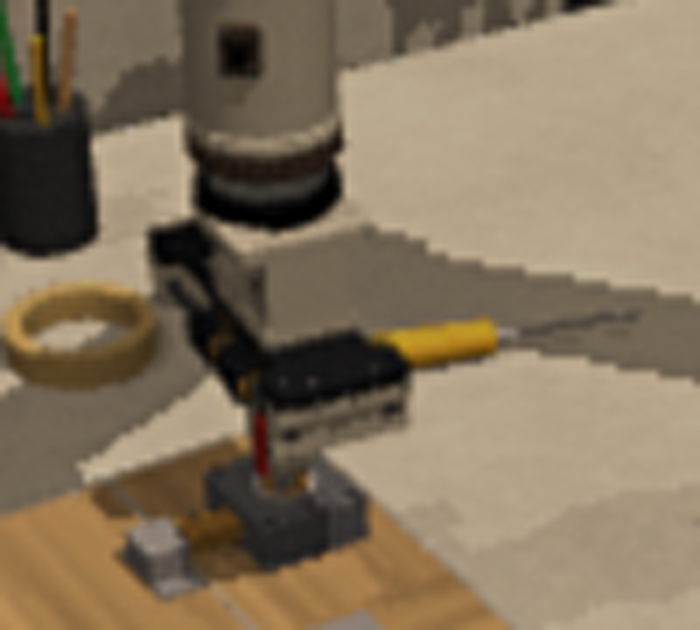

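Run:
```python
from h import *
x,y,z=0.5724,-0.1857,0.1166
for yaw in (-1.68,-1.71,-1.73):
    manip.servo_line([x,y,z],down(yaw),vel=0.02); manip.sleep(.05)
    T=manip.current_wrist_torque(); print(yaw,np.round(manip.current_tool_pos(),4),np.round(manip.current_force(),1),np.round(T,3))
    if T[2]>.4: break
manip.sleep(.3); st(); c=snap('wrist','w13'); crop('w13',180,70,330,310,3,'w13c')
f=lambda u,v,z:np.round(onz(c,(u,v),z),4)
snap('side','d13'); crop('d13',185,100,305,220,5,'d13c'); snap('scene','s13'); crop('s13',190,140,310,250,5,'s13c')
import json; json.dump({k:np.array(v).tolist() for k,v in c.items()},open('w13.json','w'))
```

```text
-1.68 [ 0.5729 -0.186   0.1171] [ 3.1 -2.   7.7] [-0.382 -0.539  0.1  ]
-1.71 [ 0.5729 -0.1861  0.1171] [ 2.2 -1.6  6.8] [-0.355 -0.455  0.146]
-1.73 [ 0.5729 -0.1861  0.1171] [ 2.  -1.7  7.6] [-0.383 -0.502  0.172]
t 36.12 tcp [ 0.5729 -0.1861  0.1171] q [ 0.55   0.535 -0.369  1.767  0.242  0.883 -1.646] F [ 2.46 -1.4   7.36] gap 0.0102
```

View pics/w13c.png

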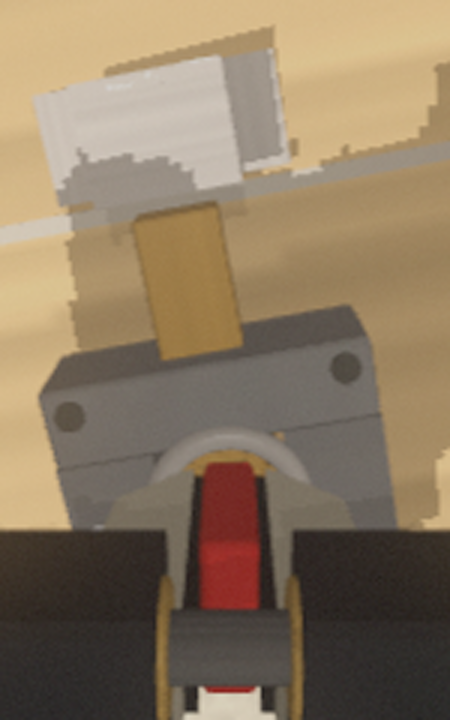

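View pics/d13c.png

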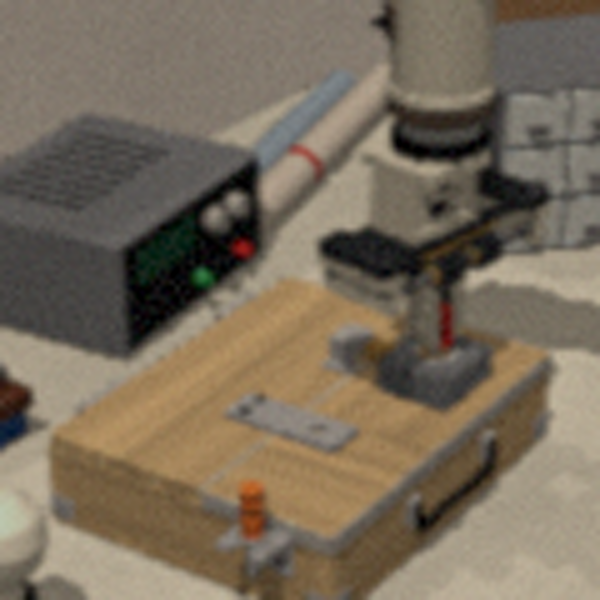

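View pics/s13c.png

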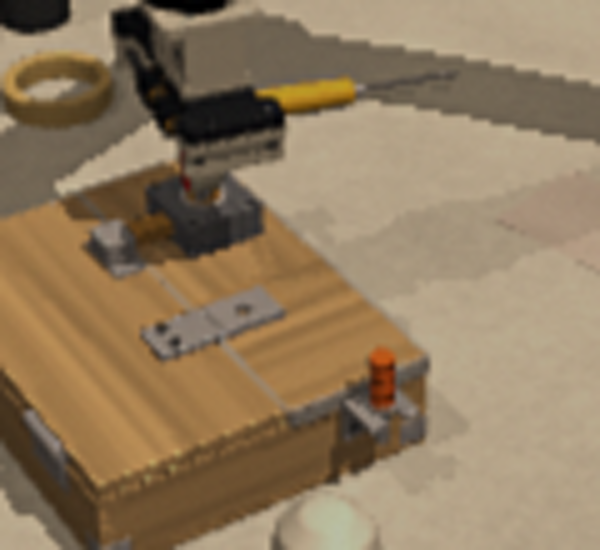

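Run:
```python
from h import *
x,y,z=0.5724,-0.1857,0.1166
for yaw in (-1.75,-1.77,-1.79,-1.81):
    manip.servo_line([x,y,z],down(yaw),vel=0.02); manip.sleep(.1)
    T=np.mean([manip.current_wrist_torque() for _ in range(1)],axis=0)
    a=R.from_quat(manip.current_tcp_rot()).as_matrix()[:,0]
    print(yaw,round(float(np.arctan2(a[1],a[0])),3),np.round(manip.current_tool_pos(),4),np.round(manip.current_force(),1),np.round(T,3))
    if T[2]>.35: break
c=snap('wrist','w14'); crop('w14',180,70,330,310,3,'w14c'); st()
for n,p in dict(boltL=(133,222),boltR=(218,203),baseL=(160,358),baseR=(243,345)).items(): print(n,np.round(onz(c,(180+p[0]/3,70+p[1]/3),.1),4))
```

```text
-1.75 -1.738 [ 0.5729 -0.1861  0.1171] [ 3.2 -1.   7.8] [-0.37  -0.521  0.331]
-1.77 -1.758 [ 0.5729 -0.1862  0.1171] [ 2.2 -2.1  7. ] [-0.372 -0.475  0.4  ]
t 37.02 tcp [ 0.5729 -0.1861  0.1171] q [ 0.543  0.534 -0.36   1.767  0.236  0.882 -1.68 ] F [ 2.54 -1.28  6.36] gap 0.0097
boltL [ 0.634  -0.1772  0.1   ]
boltR [ 0.6346 -0.1947  0.1   ]
baseL [ 0.605  -0.1765  0.1   ]
baseR [ 0.6046 -0.1942  0.1   ]
```

View pics/w14c.png

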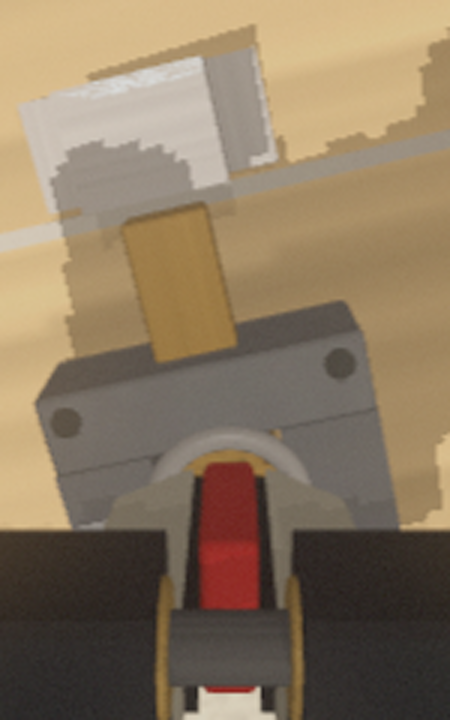

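Run:
```python
from h import *
manip.sleep(.3); st(); print(np.round(manip.current_wrist_torque(),3)); manip.hand_in(); st()
```

```text
t 37.32 tcp [ 0.5729 -0.1861  0.1171] q [ 0.543  0.534 -0.36   1.767  0.236  0.882 -1.68 ] F [ 2.61 -0.62  7.38] gap 0.0097
[-0.372 -0.546  0.438]
the job is handed in; nothing more can be done
the job is handed in; nothing more can be done
```

The chest is ready to open, and I handed the job in at 37.3 s of the 61 s with the gripper still holding the key turned. The hand-in reports no verdict, so the checks below are my own.

- **Pin:** It came straight out of the hasp and hangs upright in the bracket notch, released. The last scene and side pictures show it there. From one wrist picture it sits about 1–2 mm from the notch point.
- **Key choice:** I took the smallest of the three red keys, the one in the key block. The two red ones standing on the table are clearly larger. The blue and black keys and the bystanders were not touched.
- **Key home:** Small wiggles got it past the tumblers. It stopped on the keyway floor within about 0.5 mm of the expected depth, with 5–8 N of downward push.
- **Quarter turn:** I turned the gripper about 1.8 rad clockwise. The torque climbed from about 0.1 N m on the spring to 0.44 N m, so the cylinder is on its stop. The last wrist picture shows the bolt end clear of the keeper, and the lid is shut.

**Checks that were weak or disagreed:**
- The wrist camera read about 1 mm too far along the jaws, so I corrected it with close-up pictures at the notch and lock.
- The turn ended with about 3 N of sideways force, because the key sits about 1 mm off the grip centre.
- I could not read the cylinder angle or bolt travel directly. I inferred both from the torque and the pictures.

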